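# Reset a guarded two-button interlock

### The arm

A 6-joint arm with a two-finger parallel gripper is mounted at the origin on the work surface. World frame = base frame: x ahead of the robot, y to its left, z up, the work surface at z = 0. Lengths are in m, angles in rad, forces in N, time in s.
With the tool pointing down it reaches from about 0.3 to 0.825 m from the base axis. Payload 5.4 kg.
Tool frame: the origin (TCP) lies at the very end of the fingers, on their centre line; the grasp point (between the pads) lies 19 mm behind it; z points along the fingers, y is the line along which they close (so a half turn about z gives the same grasp; the last joint's range is limited). The gripper opens to 92 mm and grips with 3 to 60 N. Pads are 20 mm wide; open, the fingers measure 128 mm over their backs; the gripper's body (75 mm by 189 mm) begins 69 mm behind the grasp point.
Start: joints at [-0.21, 0.158, 1.597, -0, 1.386, -0.21], TCP at [0.575, -0, 0.215] pointing down, gripper open.
Joint ranges: [-2.91, 2.91], [-0.94, 2.29], [0.18, 2.7], [-1.29, 4.43], [0.17, 2.64], [-3, 3]. Speed limits (rad/s): [2.57, 2.57, 3.14, 3.14, 3.14, 3.14].

### API

Orientations are given as a rotation vector (axis times angle).
In Python, from workcell import bot gives the robot as it stands. Calls block until the motion is done:
- bot.goto(position, orientation): joint-space move of the TCP to a pose.
- bot.line_to(position, rot=None, max_speed=0.15): straight line of the TCP; rot=None keeps the orientation; max_speed is the mean speed in m/s.
- bot.set_joints(angles): joint-space move.
- bot.set_gripper(opening, newtons=None): opening from 0.0 (shut) to 1.0 (fully open); newtons is the grip in N (None keeps the last); returns when the fingers have stopped.
- bot.hold(seconds).
- bot.inverse_kinematics(position, orientation): joint angles nearest the present ones, or None.
- bot.read_camera(name): name is "scene" or "side" or "wrist"; returns a dict with "pixels" (480x640x3 uint8, blue, green, red), "fx", "fy", "cx", "cy" (pixels), "k1" (the pictures are not rectified: a ray, as slopes to the right and down, at radius r is drawn at 1 + k1 r^2 times it, then the intrinsics apply), "R" (3x3) and "t" (3): a world point X has camera coordinates R X + t. Camera axes: x right, y down, z forward; pixel columns grow to the right and rows downward; lengths in m; the calibration is good to about 2 mm. A picture is of the moment at which its call begins. There is no depth.
A pose or a line that the arm cannot do raises bot.MotionError and nothing moves.
- bot.job_done(): hands the job in, once; it reports no verdict.
Readings, each from a call of its own:
- bot.current_clock(): time.
- bot.current_joints(): joint angles.
- bot.current_joint_vel(): joint speeds.
- bot.current_effort(): joint torques, N m.
- bot.current_ee_pos(): TCP position.
- bot.current_tool_rot(): TCP orientation.
- bot.current_contact_force(): force on the tool from outside, world axes, zero at the start.
- bot.current_ft_torque(): the same for the moment, N m.
- bot.current_opening(): opening from 0.0 (shut) to 1.0 (fully open).
Only numpy, scipy, OpenCV 4.12 (cv2) and the standard library are available. Lean on these libraries where they do the work, as an engineer would, in place of code of your own. Each camera call takes 0.05 s, during which the arm holds its last target. There are 200 camera calls.

### The job

Slide the yellow guard of the interlock console all the way back to uncover the two blue reset buttons, then press both buttons fully down at the same time, one with each fingertip, hold them down together for about three seconds, and let go so that both come back up, leaving the guard open. Do not press the red emergency stop and leave the multimeter, wire spool and screwdriver where they are; nothing is to be picked up.

Things in the scene. Friction and masses are not known exactly. Their poses are not given: they have to be found in the camera images.
- console: grey interlock console fixed to the bench, 250 x 180 x 50 mm (deep x wide x high), flat level deck at z = 50 mm. Origin on the bench right under the mid-point between the two buttons; its x axis points from the near edge (70 mm before the origin) to the back edge (180 mm behind it), y to the left along the line of the two buttons, z up. It stands turned by up to about 20 degrees either way
- guard_front (a point): centre of the outer near face of the guard, a yellow and amber clear sliding hood 90 mm deep x 112 mm wide that starts over the buttons; its top is 50 mm above the deck. The near face is an upright yellow strip 112 mm wide, from 26 to 50 mm above the deck; this point is 38 mm above the deck (z = 88 mm), on the console's centre line, 45 mm before the button line when the guard is fully closed. The hood cannot be lifted
- guard (a joint): how far the guard has slid back along the console's +x: 0 closed over the buttons (it may start up to 20 mm open), 0.085 m fully open at its stop, where its near face is 40 mm behind the button line. About 2.5 N of friction; it stays where it is left
- reset_l_top (a point): centre of the top of the left (+y) blue reset button: round flat cap 28 mm in diameter in a steel collar 44 mm in diameter and 12 mm high. The two button centres are 60 mm apart, 30 mm either side of the console's origin along its y. Top 22 mm above the deck (z = 72 mm) when up, 16 mm above the deck when fully down
- reset_l (a joint): how far the left button is pressed: 0 up, 0.006 m fully down; starts to move at 1.5 N, fully down at 5 N, springs back
- reset_r_top (a point): centre of the top of the right (-y) blue reset button, same as the left one
- reset_r (a joint): how far the right button is pressed: as for the left one
- estop_top (a point): top of the red emergency stop button (40 mm in diameter) on its own fixed yellow box, 80 x 80 x 60 mm, to the left or right of the console; this point is 82 mm above the bench. Not to be pressed
- estop (a joint): how far the emergency stop is pressed: 0 up, 0.006 m down; takes 4.5 N to start moving. Must stay up
- multimeter_mid (a point): centre of a grey hand-held multimeter lying on the bench, 170 x 85 x 36 mm, long along its x; loose, leave alone
- spool_mid (a point): centre of a white wire spool standing on the bench, 64 mm in diameter, 46 mm high; loose, leave alone
- screwdriver_grip (a point): middle of the red handle of a screwdriver lying on the bench along its x, about 200 mm long; loose, leave alone
There are look-alikes about, which are no part of the job. There is more than one size of the part that bears estop_top; the job needs the middle-sized.

How it is judged:
On the way, in this order (a step that is already met when the one before it is completed fails the run):
1. the guard is slid back to its stop (at least 72 of 85 mm) (value of joint guard above 0.072 m), for 0.2 s.
2. both buttons are held down together (each at least 4.5 of 6 mm) for 2.5 s without a break (value of joint each of reset_l, reset_r above 0.0045 m and value of joint guard above 0.072 m), for 2.5 s.
At the end, for the whole second after the job is handed in: Guard open (at least 72 mm), both reset buttons up again (within 1 mm), emergency stop not pressed (under 2 mm), multimeter, spool and screwdriver within 20 mm of where they started (value of joint guard above 0.072 m and value of joint each of reset_l, reset_r below 0.001 m and value of joint estop below 0.002 m and distance of each of multimeter_mid, spool_mid, screwdriver_grip from where it was at the start of the episode below 0.02 m); the robot touches nothing.
It fails at once if one reset button is pressed down (over 4.5 mm) while the other is still up (under 1 mm) ((value of joint reset_l above 0.0045 m and value of joint reset_r below 0.001 m) or (value of joint reset_r above 0.0045 m and value of joint reset_l below 0.001 m)).
It fails at once if the emergency stop is pressed (over 2 mm) (value of joint estop above 0.002 m).
It fails at once if the multimeter, spool or screwdriver is moved by more than 20 mm or lifted (distance of any of multimeter_mid, spool_mid, screwdriver_grip from where it was at the start of the episode above 0.02 m).
It also fails if it takes over 51 s, if anything falls off the work surface, if the arm or the gripper's body presses on something with over 40 N, if the wrist force passes 120 N, or if a joint passes its speed limit or range.

## Working session

There is one attempt and no reset: what is moved stays moved. The work goes in short steps, each a Python script; the robot and the scene stay as the last script left them, time stands still between calls to the robot, and variables do not carry over. Pictures are saved under pics/ and viewed, on a budget of 10 in all, crops included, one or two more only if the job needs it, and the job is handed in when it is done.

```bash
mkdir -p pics; ls
python3 - <<'E'
from workcell import bot
import cv2,pickle
d={}
for n in ("scene","side","wrist"):
    c=bot.read_camera(n); d[n]=c; cv2.imwrite(f"pics/{n}0.png",c["pixels"])
    print(n,c["fx"],c["cx"],c["k1"],c["t"])
pickle.dump(d,open("cams0.pkl","wb")); print(bot.current_clock(),bot.current_tool_rot())
E
```

```text
pics
scene 590.1522350925009 308.72749475988513 -0.03160883932889635 [ 0.48763314 -0.12922749  1.53283586]
side 620.2000369927927 318.09506200165936 -0.21539882764088833 [-0.5257755   0.27272268  1.19405409]
wrist 336.4123866053453 322.256456390721 -0.05662194030832269 [-0.57363869 -0.02940977  0.39001591]
0.15 [-2.22057680e+00 -2.22058320e+00  1.25973251e-03]
```

View pics/scene0.png

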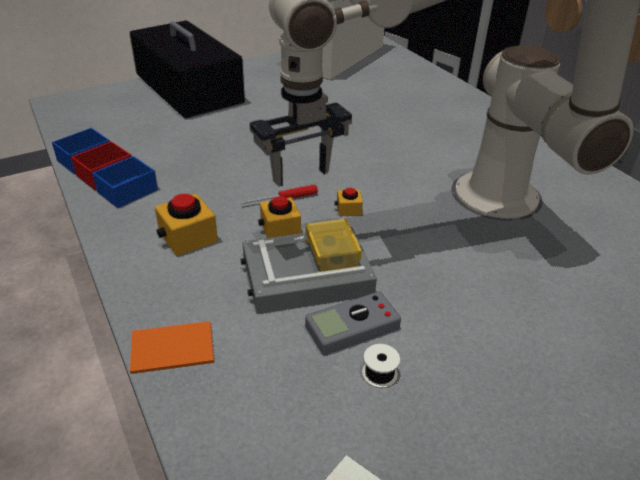

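View pics/side0.png

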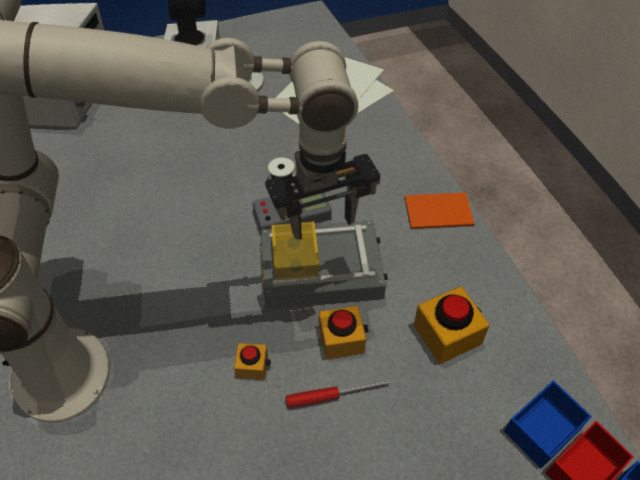

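The scene view shows the console at about (310,268), with the guard near (333,245) at its robot-side end. There are three e-stop boxes: large (185,222), middle (280,215) and small (349,202). The middle one stands beside the console and fits the 80 mm box. In the side view these are (452,322), (343,330) and (251,360). I'll confirm this and pick console points in one enlarged composite.

Run:
```python
import cv2,pickle,numpy as np
d=pickle.load(open("cams0.pkl","rb"))
def crop(n,x,y,w,h,s):
    c=cv2.resize(d[n]["pixels"][y:y+h,x:x+w],None,fx=s,fy=s,interpolation=cv2.INTER_CUBIC)
    for u in range((x+19)//20*20,x+w,20):
        cv2.line(c,((u-x)*s,0),((u-x)*s,6),(0,0,255),1); cv2.putText(c,str(u),((u-x)*s-10,18),0,.35,(0,0,255),1)
    for v in range((y+19)//20*20,y+h,20):
        cv2.line(c,(0,(v-y)*s),(6,(v-y)*s),(0,0,255),1); cv2.putText(c,str(v),(8,(v-y)*s+4),0,.35,(0,0,255),1)
    return c
a=crop("scene",230,185,160,130,5); cv2.imwrite("pics/c1.png",a[:600])
b=crop("side",240,200,160,120,5); cv2.imwrite("pics/c2.png",b)
```

```text
(no output)
```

View pics/c1.png

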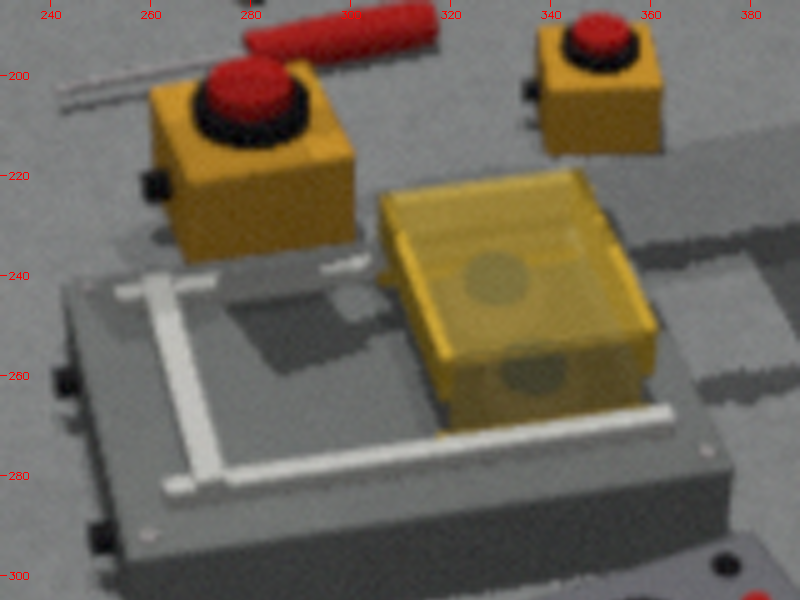

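View pics/c2.png

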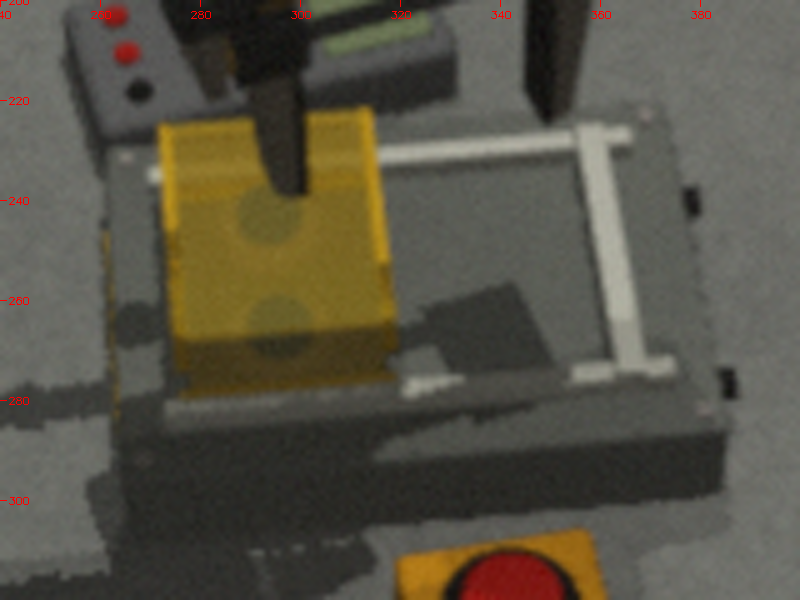

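View pics/wrist0.png

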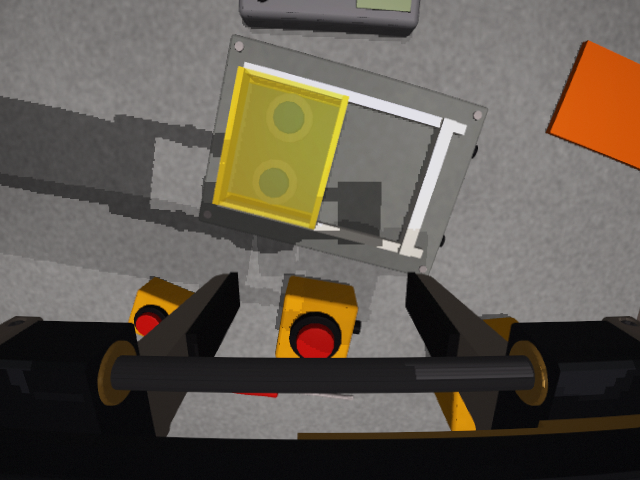

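The crops confirm three sizes of e-stop, and the middle box at scene (280,215) stands right of the console. In the wrist view the deck corners are (232,35), (487,108), (428,273) and (200,217). The buttons are at (290,118) and (274,182), and the guard's near top edge runs from (241,68) to (214,203). Next I'll fit the pose.

```bash
cat > h.py <<'E'
import numpy as np
from scipy.optimize import least_squares
def proj(c,X):
    p=np.atleast_2d(X)@np.array(c["R"]).T+np.array(c["t"]); s=p[:,:2]/p[:,2:]
    s=s*(1+c["k1"]*(s**2).sum(1,keepdims=True))
    return s*[c["fx"],c["fy"]]+[c["cx"],c["cy"]]
def ray_at(c,px,z):
    return least_squares(lambda q:(proj(c,[q[0],q[1],z])-px).ravel(),[.55,0]).x
def world(q,P):
    P=np.atleast_2d(P); c,s=np.cos(q[2]),np.sin(q[2])
    return np.c_[q[0]+c*P[:,0]-s*P[:,1],q[1]+s*P[:,0]+c*P[:,1],P[:,2]]
E
python3 - <<'E'
from h import *
import pickle
d=pickle.load(open("cams0.pkl","rb"))
NL,BL,BR,NR=[-.07,.09,.05],[.18,.09,.05],[.18,-.09,.05],[-.07,-.09,.05]
L,R=[0,.03,.072],[0,-.03,.072]
obs={"wrist":([NL,BL,BR,NR,L,R],[(232,35),(487,108),(428,273),(200,217),(290,118),(274,182)]),
"scene":([BR,BL,NL],[(243,241),(254.4,297),(377,278.6)]),
"side":([NL,BL,BR,NR],[(261,229.6),(372,221),(385,286.4),(263.6,293.6)])}
def f(q,names=obs): return np.concatenate([(proj(d[n],world(q,obs[n][0]))-obs[n][1]).ravel() for n in names])
r=least_squares(f,[.58,.1,-.2],loss="soft_l1"); q=r.x; print(q,np.degrees(q[2])); print(f(q).reshape(-1,2).round(1))
for n in obs: print(n,least_squares(lambda x:f(x,[n]),q).x)
for n,px,z in [("wrist",(241,68),.1),("wrist",(214,203),.1),("wrist",(347,98),.1),("wrist",(314,227),.1),("wrist",(315,340),.082),("side",(343,321),.082),("scene",(280,203),.082)]:
    w=ray_at(d[n],px,z); v=w-q[:2]; c,s=np.cos(q[2]),np.sin(q[2]); print(n,w,"console",c*v[0]+s*v[1],-s*v[0]+c*v[1])
np.save("q.npy",q)
E
```

```text
[ 0.53659595  0.07338325 -0.26179934] -14.999997308790347
[[-0.1 -3.8]
 [ 4.3  0.1]
 [ 0.4  6.9]
 [-3.3  3.3]
 [-1.1 -1.5]
 [-0.5  0.8]
 [-1.5 -0. ]
 [ 0.   0.1]
 [-0.3  0.4]
 [-0.6 -1.2]
 [ 0.9 -1.7]
 [ 0.9 -0.9]
 [-0.   2.4]]
wrist [ 0.53657834  0.07353774 -0.25270525]
scene [ 0.53531176  0.07395424 -0.26770402]
side [ 0.53600742  0.07375439 -0.27377037]
wrist [0.51034698 0.13645049] console -0.04167755812053712 0.054124544790802705
wrist [0.48133177 0.03025873] console -0.042219644481141815 -0.05595851128658594
wrist [0.59319507 0.11397225] console 0.04416535567184567 0.05385489193923991
wrist [0.56660198 0.00926243] console 0.04557929205141022 -0.05416982967659672
wrist [ 0.56644379 -0.11276767] console 0.07701019481242007 -0.1720827916751872
side [ 0.56605418 -0.12563608] console 0.07996445400756033 -0.1846135657305387
scene [ 0.56896441 -0.11078607] console 0.07893205777147042 -0.16951633445925174
```

The fit is consistent: the console is at (0.537, 0.073) with yaw −15°, the guard is about 2–3 mm open, and the middle e-stop is well clear on the right. I'll half open the gripper (tips about 60 mm apart), approach ahead of the guard and push.

```bash
cat >> h.py <<'E'
from scipy.spatial.transform import Rotation as Ro
def rot(q,sgn=1):
    y=sgn*np.array([-np.sin(q[2]),np.cos(q[2]),0]); z=np.array([0,0,-1.]); return Ro.from_matrix(np.c_[np.cross(y,z),y,z]).as_rotvec()
E
python3 - <<'E'
from h import *; from workcell import bot
import cv2
q=np.load("q.npy")
c=bot.read_camera("wrist"); print("cam",-np.array(c["R"]).T@c["t"], bot.current_ee_pos())
P=world(q,[-.085,0,.16])[0]
for s in (1,-1): print(s,bot.inverse_kinematics(P,rot(q,s)))
J=bot.current_joints(); s=min((1,-1),key=lambda s:abs(bot.inverse_kinematics(P,rot(q,s))[5]-J[5])); print(s)
open("s.txt","w").write(str(s))
bot.set_gripper(.5)
bot.goto(P,rot(q,s)); bot.line_to(world(q,[-.085,0,.083])[0])
print(bot.current_contact_force(),bot.current_opening(),bot.current_clock())
for n in ("wrist","side"):
    cc=bot.read_camera(n); cv2.imwrite(f"pics/{n}1.png",cc["pixels"])
x=-.085
while x<.040:
    x+=.005; bot.line_to(world(q,[x,0,.083])[0],max_speed=.06)
    f=np.array(bot.current_contact_force()); print(round(x,3),f.round(1),bot.current_ee_pos().round(4) if hasattr(bot.current_ee_pos(),'round') else '')
    if np.linalg.norm(f[:2])>9: break
c=bot.read_camera("wrist"); cv2.imwrite("pics/wrist2.png",c["pixels"]); print(bot.current_clock())
E
```

```text
cam [0.57402072 0.07534443 0.38340965] [5.74608487e-01 4.69361306e-05 2.13989071e-01]
1 [-5.42797475e-02 -8.46817806e-02  1.95807457e+00 -4.44089210e-16
  1.26819987e+00 -1.36327673e+00]
-1 [-5.42797475e-02 -8.46817806e-02  1.95807457e+00 -4.44089210e-16
  1.26819987e+00  1.77831592e+00]
1
[-0.16323857  0.50225496  0.50750433] 0.4991078124704569 2.7417
-0.08 [ 0.6  0.2 -0.4] [0.4602 0.094  0.0837]
-0.075 [0.6 0.5 0.1] [0.4645 0.0927 0.0831]
-0.07 [-0.1  0.3 -0.6] [0.4692 0.0914 0.083 ]
-0.065 [-0.4  0.1  0.3] [0.4741 0.0901 0.0831]
-0.06 [ 0.3 -0.3 -0. ] [0.4789 0.0888 0.0831]
-0.055 [-0.4  0.5 -0.4] [0.4838 0.0875 0.0831]
-0.05 [0.3 0.8 0.3] [0.4883 0.0863 0.0828]
-0.045 [-0.9  0.5 -1. ] [0.4933 0.085  0.0828]
-0.04 [-0.8 -0.2 -0.6] [0.4984 0.0836 0.083 ]
-0.035 [-0.5  0.4  0. ] [0.5034 0.0823 0.0831]
-0.03 [-1.   0.  -0.2] [0.5082 0.081  0.0831]
-0.025 [ 0.2 -0.1 -0.5] [0.513  0.0797 0.0831]
-0.02 [-0.6  0.9 -1. ] [0.5178 0.0784 0.0831]
-0.015 [-0.5  0.5 -0.2] [0.5226 0.0771 0.083 ]
-0.01 [-0.2 -0.6  0.1] [0.5274 0.0758 0.0831]
-0.005 [-0.7  0.3 -1.2] [0.5323 0.0745 0.083 ]
0.0 [-1.2  0.5 -0.6] [0.5371 0.0732 0.083 ]
0.005 [ 0.1 -0.2 -0.2] [0.5419 0.0719 0.0831]
0.01 [ 0.5 -0.1 -0.5] [0.5468 0.0706 0.083 ]
0.015 [-0.7  0.  -0.5] [0.5516 0.0693 0.0831]
0.02 [-0.6 -0.2 -0.1] [0.5564 0.0681 0.0831]
0.025 [-1.3  0.  -0.2] [0.5613 0.0668 0.0831]
0.03 [-3.5  1.8  0.8] [0.5654 0.0657 0.0829]
0.035 [-21.1   3.6  15.1] [0.5656 0.0657 0.0828]
8.8917
```

It hit a firm stop with the TCP at console x ≈ 0.030, which puts the guard face at about 0.040, its fully open position. I'll back off above the buttons and look.

Run:
```python
from h import *; from workcell import bot
import cv2
q=np.load("q.npy")
bot.line_to(world(q,[0,0,.085])[0],max_speed=.06)
print(bot.current_contact_force(),bot.current_ee_pos())
for n in ("wrist","side"):
    c=bot.read_camera(n); im=c["pixels"].copy()
    for p in world(q,[[0,.03,.072],[0,-.03,.072],[.04,.056,.1],[.04,-.056,.1]]): cv2.drawMarker(im,tuple(int(v) for v in proj(c,p)[0].round()),(0,0,255),0,8,1)
    if n=="side": im=cv2.resize(im[200:300,250:400],None,fx=4,fy=4,interpolation=cv2.INTER_CUBIC)
    cv2.imwrite(f"pics/{n}3.png",im)
print(bot.current_clock())
```

```text
[ 1.43142066 -0.34846281  0.41964346] [0.53693467 0.07327609 0.08521909]
9.725
```

View pics/wrist3.png

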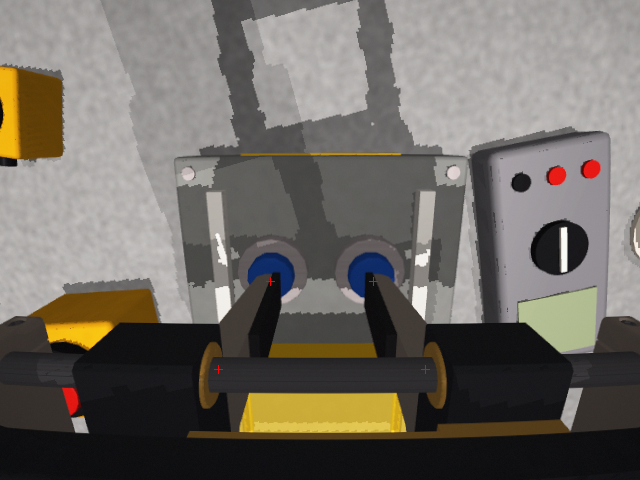

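View pics/side3.png

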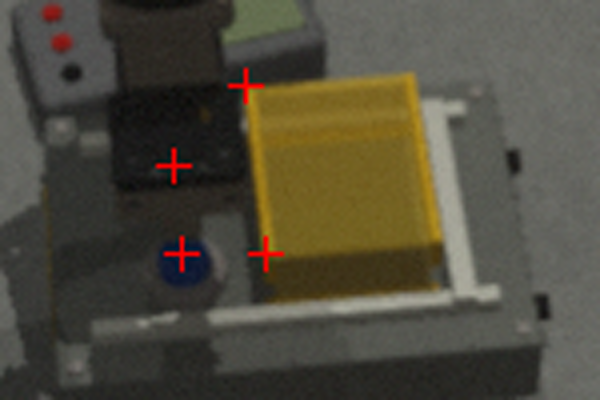

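Both blue buttons are uncovered, at wrist (271,276) and (372,276), with the fingertips over them. They appear about 2 mm nearer than the fit. The guard's face sits on or just behind the predicted open mark. Pressing now, guided by force.

Run:
```python
from h import *; from workcell import bot
import cv2
q=np.load("q.npy"); X=-.002
bot.line_to(world(q,[X,0,.078])[0],max_speed=.05)
f0=np.mean([bot.current_contact_force() for _ in range(5)],axis=0); print(f0.round(1))
z=.075
while z>.0615:
    z-=.0015; bot.line_to(world(q,[X,0,z])[0],max_speed=.03); bot.hold(.1)
    f=np.array(bot.current_contact_force())-f0; print(round(z,4),f.round(1),np.round(bot.current_ee_pos()[2],4))
    if f[2]>18: break
cv2.imwrite("pics/side4.png",bot.read_camera("side")["pixels"])
cv2.imwrite("pics/wrist4.png",bot.read_camera("wrist")["pixels"])
for _ in range(4): bot.hold(.9); print((np.array(bot.current_contact_force())-f0).round(1),np.array(bot.current_ft_torque()).round(2),bot.current_ee_pos()[2])
print(bot.current_clock())
```

```text
[-0.2 -0.3  0.3]
0.0735 [ 0.8  0.3 -0.5] 0.0735
0.072 [0.3 0.2 2.5] 0.0724
0.0705 [1.  0.5 4.3] 0.0709
0.069 [ 0.3 -0.4  6. ] 0.0695
0.0675 [-0.   0.7  7.7] 0.0682
0.066 [-0.7  0.5  8.5] 0.0669
0.0645 [-4.7  0.8 15.3] 0.0663
0.063 [-9.1 -0.6 24.7] 0.0662
[-8.8  0.  24.9] [ 0.    1.66 -0.  ] 0.06621583176909938
[-8.4  0.3 24.3] [ 0.14  1.68 -0.04] 0.06620313570865852
[-9.4  0.7 24.9] [0.19 1.69 0.02] 0.06618831441670167
[-9.6  0.2 24.6] [ 0.13  1.69 -0.11] 0.066206609263158
16.5667
```

The force curve matches two springs (3 N to 10 N over 6 mm) with both bottomed at z = 0.066, held for more than 3.5 s. Releasing.

Run:
```python
from h import *; from workcell import bot
import cv2
q=np.load("q.npy")
bot.line_to(world(q,[-.002,0,.09])[0],max_speed=.04)
bot.line_to(world(q,[-.03,0,.22])[0],max_speed=.15); bot.hold(.5)
print(bot.current_contact_force(),bot.current_clock())
a=cv2.resize(bot.read_camera("side")["pixels"][180:420,220:500],None,fx=1.43,fy=1.43); b=bot.read_camera("wrist")["pixels"][:,120:520]
h=np.zeros((480,800,3),np.uint8); h[:a.shape[0],:400]=a[:,:400]; h[:,400:]=b; cv2.imwrite("pics/end.png",h)
```

```text
[-0.55894824  0.42013064  0.38719325] 18.925
```

View pics/end.png

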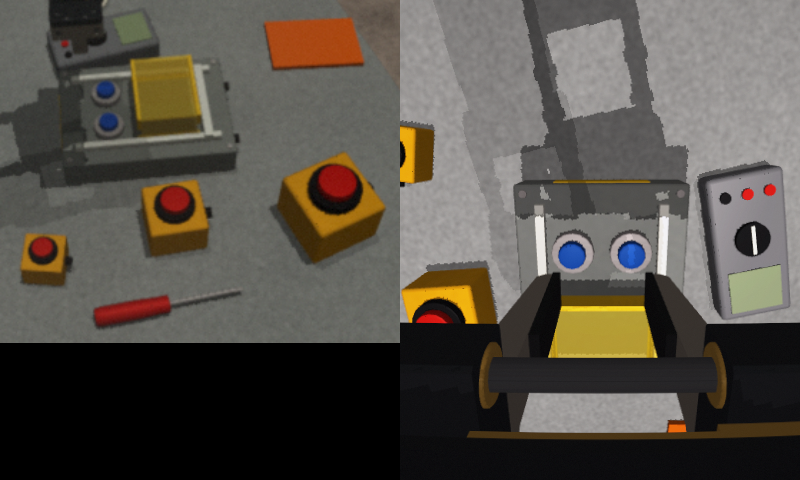

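The guard is open at the back. Both blue buttons are up, at (572,254) and (631,254) in the right half of the picture. The e-stops, multimeter and screwdriver are undisturbed, and the arm is clear.

```bash
python3 -c "
from workcell import bot
bot.job_done(); print(bot.current_clock())"
```

```text
the job is handed in; nothing more can be done
the job is handed in; nothing more can be done
```

I slid the guard back to its stop, pressed both reset buttons fully down together, held them and released them, then handed the job in at about 19 s of the 51 s allowed. No verdict is reported.

- **Guard:** It met a firm stop with a 21 N reading, with its near face about 40 mm behind the button line. The last picture shows it still open.
- **Buttons:** The force rose smoothly to about 9 N over the 6 mm stroke, as expected for two buttons moving together. They bottomed at tip height 66.2 mm and I held them there for over 3.5 s at about 25 N total. The last picture shows both up again.
- **Other items:** The e-stop, multimeter and screwdriver look undisturbed in the last picture. The spool was out of view in it, but the arm never went near it. The final contact force was within sensor noise.
- **Disagreements:** The close-up showed the buttons about 2 mm nearer than my fitted position, so I shifted the press by 2 mm. In the first fit, some wrist-view deck corners were off by up to 7 pixels, which didn't matter for the job.

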